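# Hold the end bar against the casting frame for the screws

## Task

Close the open side of the metal casting frame on the marble: take the longer of the two loose bars, slide it over flat on the slab without lifting it, and bring it up gently so that it lies square across both open ends of the frame, centred so its two slots face the two screw holes. Keep it pressed against both ends with a steady push of about 10 newtons, for at least two seconds, and finish while still holding it pressed like that, so that I can put the two thumbscrews in. Leave the short bar, the sweets, the dish of screws and the palette knife where they are.

Things in the scene. Friction and masses are not known exactly. Their poses are not given: they have to be found in the camera images.
- end_bar: The part to hold: the longer loose end bar, plain aluminium, 260 mm long, 20 mm thick, 30 mm high, about 0.3 to 0.6 kg, lying flat on the slab. Origin: centre of its underside (on the slab, z = 0). y runs along its length, x across its thickness, z up. A 22 mm slot through it lies 110 mm to either side of the middle. Same either way round. Slides easily on the oiled slab: 1 to 3 N of drag.
- short_bar: The wrong bar, to be left alone: same section and finish but only 180 mm long. Origin and axes as for the long bar. It and the long bar lie one on the left and one on the right, which is which varies.
- frame: Three-sided aluminium casting frame, bars 20 mm thick, 30 mm high; rigid, fixed to the slab. Origin: on the slab, midway between its two open end faces. x points from the open side into the frame, y along the open side (robot's left), z up. Closed, the long bar's centre lies at x = -10 mm, y = 0 here, y axes parallel. Push rises several N per mm of commanded travel.
- side_left: Left side bar of the frame (part of it), 200 x 20 x 30 mm, at y = +110 mm in the frame. Origin: on the slab, at the middle of its open end face (20 mm wide, in the frame's plane x = 0); axes as the frame's. A screw hole is in the middle of this face.
- side_right: Right side bar of the frame, the same, at y = -110 mm; origin on the slab at the middle of its open end face. The long bar, pushed at its middle by one finger or a loose grip, turns to bear on both end faces; clamped tight in the fingers, a slight skew leaves it bearing on one only.
- gift_box: Open black box of sweets in a gold tray, 200 x 105 x 37 mm, origin under its centre, long axis x. Leave alone.
- screw_dish: Round steel dish with two thumbscrews, 92 mm wide at the rim, 22 mm high, origin under its centre. Leave alone.
- palette_knife: Palette knife with black handle, about 300 mm long along its x axis, 24 mm high, origin on the slab below the handle, 42 mm from its butt. Leave alone.

How it is judged:
By the outcome, as a careful person would: the job done as asked, in the order asked, and still so for the second after the job is handed in, while the arm keeps its last pose, push and grip.
It also fails if it takes over 54 s, if anything falls off the work surface, if the arm or the gripper's body presses on something with over 40 N, if the wrist force passes 120 N, or if a joint passes its speed limit or range.

## Robot

A 6-joint arm with a two-finger parallel gripper is mounted at the origin on the work surface. World frame = base frame: x ahead of the robot, y to its left, z up, the work surface at z = 0. Lengths are in mm, angles in rad, forces in N, time in s.
With the tool pointing down it reaches from about 400 to 925 mm from the base axis. Payload 12.5 kg.
Tool frame: the origin (TCP) lies where the fingers leave the gripper's body, on its centre line; the fingertips stand 78 mm ahead of it and the grasp point (between the pads) lies 59 mm ahead of it (env.tip_extent is the distance from the TCP to the fingertips, in mm); z points along the fingers, y is the direction in which the jaws open and shut (so a half turn about z gives the same grasp; the last joint's range is limited). The gripper opens to 95 mm and grips with 3 to 60 N. Pads are 20 mm wide; open, the fingers measure 119 mm over their backs; the gripper's body (75 mm by 180 mm) begins 59 mm behind the grasp point.
Start: joints at [1.029, 0.491, 1.559, -0, 1.092, -0.106], TCP at [263.817, 566.602, 292.261] pointing down, gripper open.
Joint ranges: [-3.1, 3.1], [-0.84, 2.19], [0.05, 2.79], [-1.13, 4.28], [0.06, 2.93], [-2.69, 2.69]. Speed limits (rad/s): [2.22, 2.22, 2.79, 3.14, 3.14, 3.14].

## Interface

Orientations are given as [roll, pitch, yaw] about the fixed x, y, z axes, in that order (R = Rz(yaw) Ry(pitch) Rx(roll)).
In Python, from cell import env gives the robot as it stands. The module is installed in compiled form; this text tells all that it offers.
- The arm moves only by the tool play_rows, never from a script. Its argument "targets" is a list of rows, each an object with "linear": the shift along the tool's x, y, z in mm, a list of three; "turn": the turn about the tool's z in rad. A call has 1 to 20 rows; each row is the pose to reach, as a shift and turn from the pose commanded when the call began, along the tool's axes at that moment; what a row does not reach only later rows make up. A row lasts 1/8 s, in which the tool goes at most 62.5 mm and 10.7 degrees, less where a joint would pass 70% of its speed; a pose out of reach is approached as far as the arm can. A call with a gripper value outside its range is refused whole. "hand" is the finger opening in mm, from 0 to 95.1, set as the call begins (left out, the last holds). The fingers move at their own pace and stop on an object; the grip force is fixed at half the most. Time passes only in rows, so rows that repeat a pose let the fingers close. It gives the time, the measured TCP pose, the force and the opening at its end, in the units of the state.
- env.state(): the state, without advancing time (a new reading comes with each control period).
- env.read_camera(name): name is "scene" or "top" or "wrist"; returns (picture, depth): 400x640x3 uint8, red, green, blue; 400x640 float32, mm along the optical axis (not along the pixel's ray), 0 where there is no reading.
- env.camera_params(name): a dict with "fx", "fy", "cx", "cy" (pixels), "R" (3x3) and "t" (3): a world point X has camera coordinates R X + t. Camera axes: x right, y down, z forward; pixel columns grow to the right and rows downward; lengths in mm; the calibration is good to about 2 mm. The wrist camera is an equidistant fisheye: a pixel r from the principal point sees the ray r / f radians off the axis. A picture is of the moment at which its call begins: read the wrist's pose just before it. camera_params takes no time and is no camera call; for the wrist camera it gives the pose at the moment of the call.
- env.job_done(): hands the job in, once; it reports no verdict.
The state is a dict: "t": time; "joints": joint angles; "qvel": joint speeds; "tau": joint torques, N m; "eef_pos": TCP position; "tcp_rot": TCP orientation; "ft_force": force on the tool from outside, world axes, zero at the start; "moment": the same for the moment, N m; "opening": opening from 0.0 (shut) to 1.0 (fully open).
Only numpy, scipy, OpenCV 4.12 (cv2) and the standard library are available. Lean on these libraries where they do the work, as an engineer would, in place of code of your own. Each camera call takes 0.05 s, during which the arm holds its last target.

## Working session

There is one attempt and no reset: what is moved stays moved. The work goes in short steps, Python scripts to look and compute and a tool call to move; the robot and the scene stay as the last step left them, time stands still between calls to the robot, and variables do not carry over. Pictures are saved under pics/ and viewed, and the job is handed in when it is done.

Besides the shell and the picture viewer there is one more tool, called after "Emit:" by a JSON object that holds its "method" and its "body". play_rows: Moves the arm, as the interface text tells. Its arguments: {"type":"object","properties":{"targets":{"type":"array","items":{"type":"object","properties":{"linear":{"type":"array","items":{"type":"number"}},"turn":{"type":"number"}}}},"hand":{"type":"number"}},"required":["targets"]}

```bash
mkdir -p pics; python3 - <<'E'
from cell import env
import cv2,numpy as np
print(env.state())
for n in("top","scene"):
    p,d=env.read_camera(n); c=env.camera_params(n); print(n,c)
    cv2.imwrite(f"pics/{n}0.png",p[:,:,::-1]); np.savez(f"{n}0.npz",p=p,d=d,**c)
E
```

```text
{'t': 0.0, 'joints': array([ 1.02936849e+00,  4.91543775e-01,  1.55945014e+00, -1.79817374e-05,
        1.09167588e+00, -1.05612727e-01]), 'qvel': array([-1.11489976e-04,  2.07300446e-04, -3.96079331e-04, -8.73492184e-04,
       -1.61026904e-03,  9.96756391e-06]), 'tau': array([-3.85728592e-03, -6.12636995e+01, -2.58179176e+01,  6.90784352e-02,
        4.82687261e-02, -9.91495517e-05]), 'eef_pos': array([263.75233991, 566.44995031, 291.67126584]), 'tcp_rot': array([-3.14051984e+00, -9.76888773e-05,  2.70578579e+00]), 'ft_force': array([ 1.03331388, -0.04881448, -0.35218574]), 'moment': array([ 0.04147204, -0.01076887,  0.01562258]), 'opening': 0.9999241972854584}
top {'fx': 445.4740050549199, 'fy': 445.4740050549199, 'cx': 324.1637655809547, 'cy': 195.9724954561756, 'R': array([[ 0.00494097, -0.99977464,  0.02064602],
       [-0.98315801, -0.00862871, -0.18255377],
       [ 0.18269078, -0.01939631, -0.98297907]]), 't': array([ -43.93196153,  559.30924497, 1129.32902079])}
scene {'fx': 441.84626795845156, 'fy': 441.84626795845156, 'cx': 318.80308443408336, 'cy': 200.4096339157931, 'R': array([[-0.30724249,  0.95163055, -0.00115801],
       [ 0.81139847,  0.2613311 , -0.52281792],
       [-0.49722688, -0.16157149, -0.85244359]]), 't': array([ 187.8640405 , -425.66292713, 1685.97993067])}
```

View pics/top0.png

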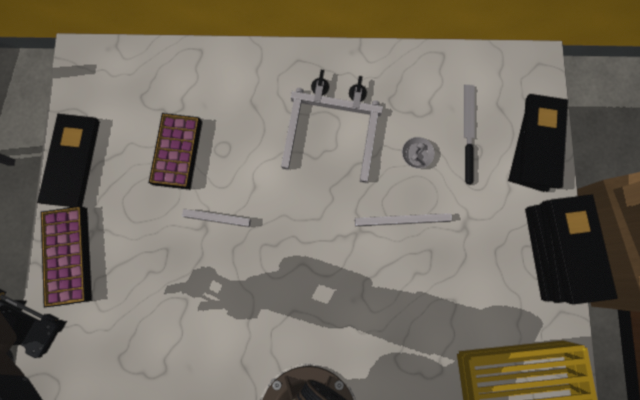

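View pics/scene0.png

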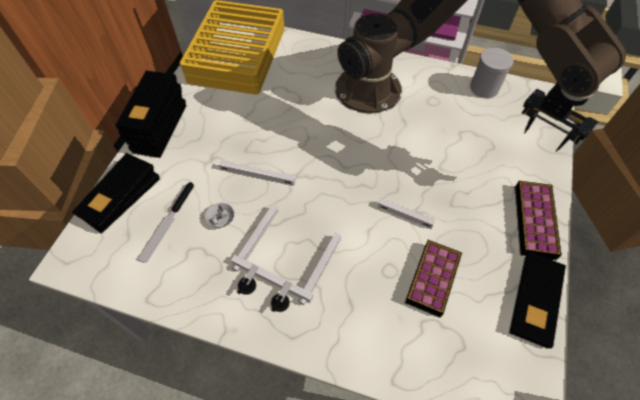

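The top picture shows the frame's open ends at about (288,167) and (369,180). The longer bar runs from (356,222) to (458,216) on the robot's right, and the short bar sits at about (222,217). I'll enlarge these.

```bash
python3 - <<'E'
import cv2
p=cv2.imread("pics/top0.png")
cv2.imwrite("pics/c1.png",cv2.resize(p[150:240,345:470],None,fx=6,fy=6,interpolation=cv2.INTER_CUBIC))
cv2.imwrite("pics/c2.png",cv2.resize(p[85:190,272:392],None,fx=5.5,fy=5.5,interpolation=cv2.INTER_CUBIC))
E
```

```text
(no output)
```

View pics/c1.png

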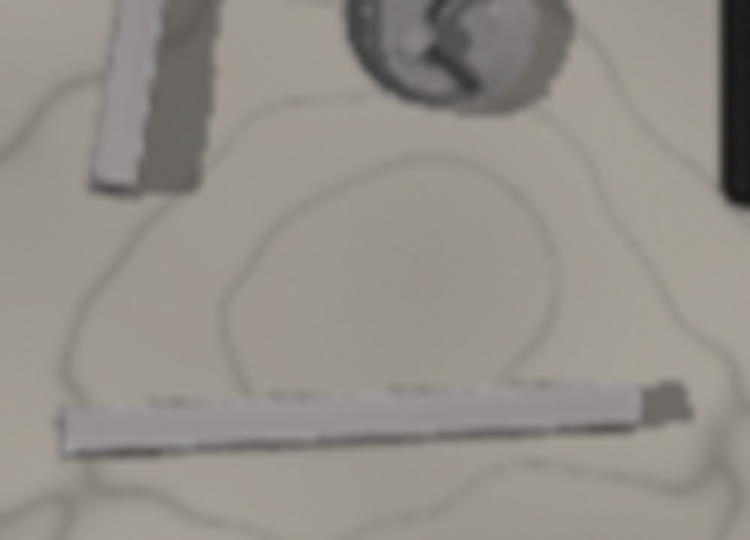

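View pics/c2.png

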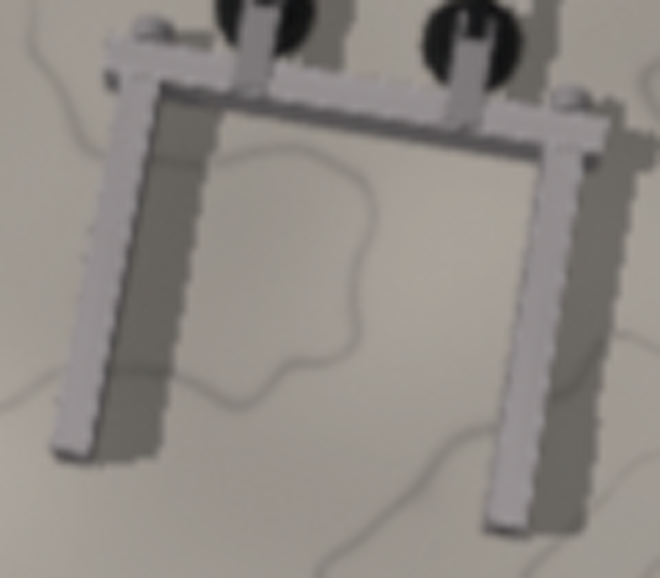

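```bash
cat > h.py <<'E'
import numpy as np
def bp(c,u,v,z):
    R=np.array(c["R"]);t=np.array(c["t"])
    r=R.T@np.array([(u-c["cx"])/c["fx"],(v-c["cy"])/c["fy"],1]); o=-R.T@t
    return o+r*(z-o[2])/r[2]
E
python3 - <<'E'
from h import *
c=np.load("top0.npz")
np.set_printoptions(precision=1,suppress=True)
def q(x,y,s,ox,oy): return bp(c,(x+.5)/s-.5+ox,(y+.5)/s-.5+oy,30)[:2]
b=[q(x,y,6,345,150) for x,y in((66,408),(66,448),(637,425),(640,385))]
print("bar",np.array(b),np.mean(b,0))
l=(b[0]+b[1]-b[2]-b[3])/2; print(np.linalg.norm(l),"yaw of y axis",np.arctan2(-l[0],l[1]))
f=[q(x,y,5.5,272,85) for x,y in((55,449),(93,455),(487,524),(527,528))]
print("frame",np.array(f)); L=(f[0]+f[1])/2;Rr=(f[2]+f[3])/2
print((L+Rr)/2,np.linalg.norm(L-Rr),"yaw",np.arctan2(-(L-Rr)[0],(L-Rr)[1]))
# sides direction: outer edge left, outer right
for a,e in(((112,120),(55,449)),((158,90),(93,455)),((583,160),(527,528)),((540,165),(488,520))):
    A=q(*a,5.5,272,85);E=q(*e,5.5,272,85);d=A-E;print("side yaw",np.arctan2(d[1],d[0]))
# depth check
for u,v in((400,220),(430,218),(290,160),(366,170),(320,195)): 
    z=c['d'][v,u];X=c['R'].T@(np.array([(u-c['cx'])/c['fx']*z,(v-c['cy'])/c['fy']*z,z])-c['t']);print(X)
E
```

```text
bar [[ 505.5 -125.1]
 [ 487.5 -125. ]
 [ 499.8 -381.5]
 [ 517.9 -383.7]] [ 502.7 -253.8]
257.8824769667686 yaw of y axis 0.047919207075502776
frame [[ 645.3   76.1]
 [ 642.4   57.2]
 [ 609.2 -138.4]
 [ 607.3 -158.2]]
[626.  -40.8] 217.86863135417047 yaw -0.16394220150148794
side yaw -0.1443236409198511
side yaw -0.15177510345765863
side yaw -0.16017322987756905
side yaw -0.1517758393403941
[ 499.2 -243.5   35. ]
[ 505.6 -325.1   32.2]
[667.   54.4  15.3]
[ 635.9 -154.2   34.3]
[571.9 -29.6   0.1]
```

```bash
cat >> h.py <<'E'
from scipy.spatial.transform import Rotation as Ro
def rel(st,pts):
    R=Ro.from_euler('xyz',st['tcp_rot']).as_matrix()
    h0=np.arctan2(R[1,1],R[0,1])
    for x,y,z,h in pts:
        d=R.T@(np.array([x,y,z])-st['eef_pos']); print(np.round(d,1), "turn",round(h0-h,3))
    print("pos",st['eef_pos'],"heading y",h0)
E
python3 - <<'E'
from h import *
from cell import env
rel(env.state(),[(520,150,290,.6),(502,-254,200,.048)])
E
```

```text
[-408.1 -269.4    2. ] turn 0.535
[-562.3 -643.2   92.3] turn 1.087
pos [263.73790167 566.49180004 291.72471899] heading y 1.1350451223227027
```

Emit:
{"method": "play_rows", "body": {"targets": [{"linear": [-20,-14,0],"turn": 0.03},{"linear": [-60,-40,0],"turn": 0.08},{"linear": [-105,-70,0],"turn": 0.14},{"linear": [-150,-100,0],"turn": 0.2},{"linear": [-195,-130,0],"turn": 0.26},{"linear": [-240,-160,0],"turn": 0.32},{"linear": [-285,-190,0],"turn": 0.38},{"linear": [-330,-220,0],"turn": 0.44},{"linear": [-370,-255,0],"turn": 0.5},{"linear": [-405,-295,10],"turn": 0.56},{"linear": [-430,-338,20],"turn": 0.64},{"linear": [-452,-384,30],"turn": 0.72},{"linear": [-472,-430,42],"turn": 0.8},{"linear": [-492,-476,54],"turn": 0.88},{"linear": [-512,-522,66],"turn": 0.95},{"linear": [-532,-568,78],"turn": 1.02},{"linear": [-548,-608,86],"turn": 1.06},{"linear": [-558,-632,90],"turn": 1.08},{"linear": [-562,-643,92],"turn": 1.087},{"linear": [-562,-643,92],"turn": 1.087}]}}

```text
t: 2.6
eef_pos: [501.3, -253.8, 200.2]
tcp_rot: [-3.141, -0.0, 1.618]
ft_force: [0.6, -0.5, 0.9]
opening: 0.998
```

```bash
python3 - <<'E'
from h import *
from cell import env
import cv2
s=env.state();print(s['t'],s['eef_pos'],s['tcp_rot'],s['joints'],s['ft_force'])
c=env.camera_params("wrist");p,d=env.read_camera("wrist");print(c)
np.savez("w1.npz",p=p,d=d,**c);cv2.imwrite("pics/w1.png",p[:,:,::-1])
E
```

```text
2.6 [ 501.26814012 -253.83587186  200.16189968] [-3.14134283e+00 -2.99328757e-04  1.61765154e+00] [-5.86333666e-01  5.14017671e-01  1.81252552e+00  1.28395626e-04
  8.15427984e-01 -6.33276954e-01] [ 0.56757158 -0.54954472  0.86510054]
{'fx': 309.70691628693146, 'fy': 309.70691628693146, 'cx': 323.73965938066857, 'cy': 193.37852014372825, 'R': array([[ 9.98928590e-01,  4.62713801e-02, -7.94577259e-04],
       [ 4.45788676e-02, -9.57496107e-01,  2.84980578e-01],
       [ 1.24256400e-02, -2.84710668e-01, -9.58532962e-01]]), 't': array([-488.77179431, -272.16273014,  224.80785964])}
```

View pics/w1.png

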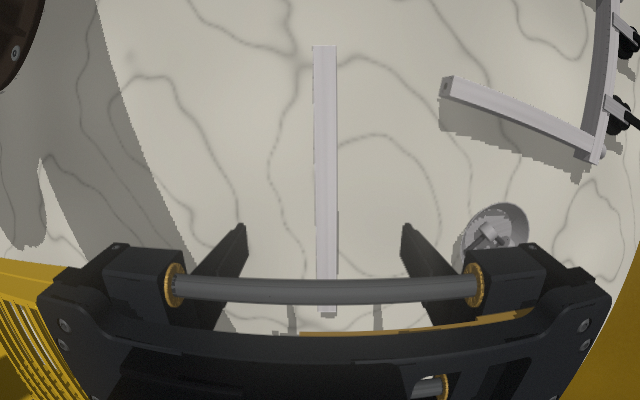

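The wrist picture shows the bar between the open fingers, with its far end at about (325,46) and its near end at about (329,312). The frame's right end face is at about (447,88).

```bash
cat >> h.py <<'E'
def bpw(c,u,v,z):
    a=(u-c["cx"])/c["fx"];b=(v-c["cy"])/c["fy"];r=np.hypot(a,b)
    k=np.sin(r)/r if r>0 else 1
    ray=np.array(c["R"]).T@np.array([a*k,b*k,np.cos(r)]);o=-np.array(c["R"]).T@np.array(c["t"])
    return o+ray*(z-o[2])/ray[2]
E
python3 - <<'E'
from h import *
import cv2
c=np.load("w1.npz")
for u,v in((313,46),(336,46),(318,200),(337,200),(320,307),(337,307),(453,76),(454,97)): print(u,v,bpw(c,u,v,30).round(1))
p=c['p'][:,:,::-1]
cv2.imwrite("pics/w1a.png",cv2.resize(p[30:110,290:470],None,fx=4,fy=4,interpolation=cv2.INTER_CUBIC))
cv2.imwrite("pics/w1b.png",cv2.resize(p[240:330,270:390],None,fx=5,fy=5,interpolation=cv2.INTER_CUBIC))
E
```

```text
313 46 [ 486.2 -124.7   30. ]
336 46 [ 505.3 -123.8   30. ]
318 200 [ 496.2 -258.4   30. ]
337 200 [ 513.1 -257.6   30. ]
320 307 [ 502.8 -376.1   30. ]
337 307 [ 520.6 -375.3   30. ]
453 76 [ 609.7 -139.    30. ]
454 97 [ 612.  -157.8   30. ]
```

View pics/w1a.png

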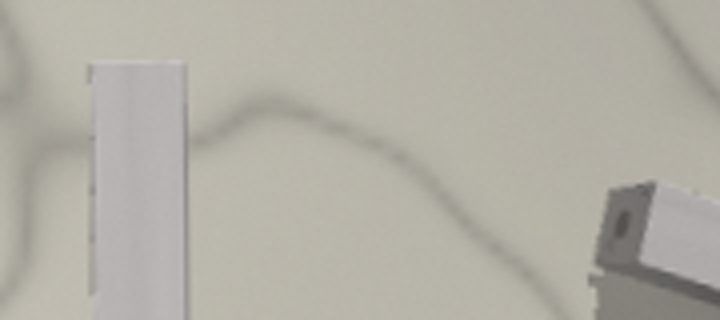

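View pics/w1b.png

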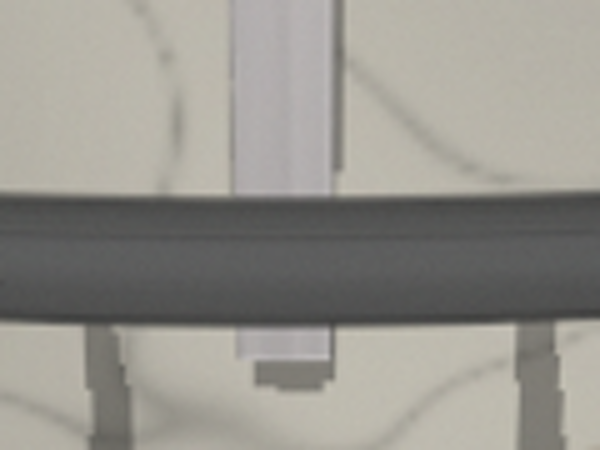

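```bash
python3 - <<'E'
from h import *
c=np.load("w1.npz")
for u,v in((313,45.2),(336,45.2),(316.3,275),(336,275),(317.3,311.3),(336.2,311.3),(453.7,75.5),(450,95.5)): print(u,v,bpw(c,u,v,30).round(1))
for u,v in((338,330),(442.5,77)):print(bpw(c,u,v,0).round(1))
E
```

```text
313 45.2 [ 486.1 -124.    30. ]
336 45.2 [ 505.2 -123.1   30. ]
316.3 275 [ 497.6 -336.1   30. ]
336 275 [ 516.9 -335.2   30. ]
317.3 311.3 [ 500.2 -382.1   30. ]
336.2 311.3 [ 520.2 -381.2   30. ]
453.7 75.5 [ 610.4 -138.4   30. ]
450 95.5 [ 608.  -156.9   30. ]
[ 527. -435.    0.]
[ 611.2 -137.6    0. ]
```

Emit:
{"method": "play_rows", "body": {"targets": [{"linear": [0.3,0.5,15],"turn": 0},{"linear": [0.6,1,40],"turn": -0.005},{"linear": [1,1.6,65],"turn": -0.005},{"linear": [1,1.6,85],"turn": -0.005},{"linear": [1,1.6,100],"turn": -0.005},{"linear": [1,1.6,112],"turn": -0.005},{"linear": [1,1.6,117],"turn": -0.005},{"linear": [1,1.6,117],"turn": -0.005},{"linear": [1,1.6,117],"turn": -0.005}]}}

```text
t: 3.78
eef_pos: [503.6, -252.5, 83.7]
tcp_rot: [3.141, 0.0, 1.624]
ft_force: [-0.4, -0.1, 0.3]
opening: 0.996
```

Emit:
{"method": "play_rows", "body": {"targets": [{"linear": [0,0,0],"turn": 0},{"linear": [0,0,0],"turn": 0},{"linear": [0,0,0],"turn": 0},{"linear": [0,0,0],"turn": 0},{"linear": [0,0,0],"turn": 0},{"linear": [0,0,0],"turn": 0},{"linear": [0,0,0],"turn": 0},{"linear": [0,0,0],"turn": 0}], "hand": 10}}

```text
t: 4.78
eef_pos: [503.4, -252.4, 83.2]
tcp_rot: [-3.142, -0.0, 1.624]
ft_force: [-1.2, 0.4, -0.5]
opening: 0.215
```

```bash
python3 - <<'E'
from h import *
from cell import env
import cv2
s=env.state();print(s['t'],s['eef_pos'],s['tcp_rot'],s['ft_force'],s['opening']*95.1)
c=env.camera_params("wrist");p,d=env.read_camera("wrist")
np.savez("w2.npz",p=p,d=d,**c);cv2.imwrite("pics/w2.png",p[:,:,::-1])
cx=np.array([626,-41.]);x=np.array([np.cos(-.157),np.sin(-.157)])
g=cx-(10+15)*x; print(g)
rel(s,[(*g,s['eef_pos'][2],-.157)])
E
```

```text
4.775 [ 503.37011379 -252.43810424   83.20110467] [-3.14153342e+00 -1.30843326e-04  1.62378060e+00] [-1.19817046  0.38416559 -0.48846978] 20.478059924299966
[601.30748013 -37.09110469]
[209.9 109.2   0. ] turn 0.21
pos [ 503.37011379 -252.43810424   83.20110467] heading y 0.05298428499307042
```

View pics/w2.png

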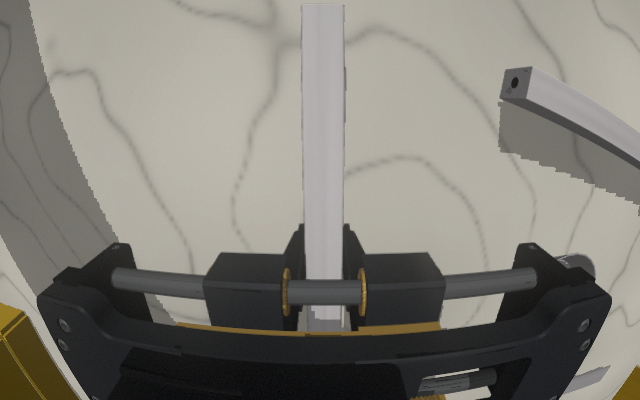

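Emit:
{"method": "play_rows", "body": {"targets": [{"linear": [3,1,0],"turn": 0.003},{"linear": [10,5,0],"turn": 0.01},{"linear": [21,10,0],"turn": 0.02},{"linear": [34,17,0],"turn": 0.034},{"linear": [48,24,0],"turn": 0.048},{"linear": [62,31,0],"turn": 0.062},{"linear": [76,38,0],"turn": 0.076},{"linear": [90,45,0],"turn": 0.09},{"linear": [104,52,0],"turn": 0.104},{"linear": [118,60,0],"turn": 0.118},{"linear": [132,67,0],"turn": 0.132},{"linear": [146,74,0],"turn": 0.146},{"linear": [160,81,0],"turn": 0.16},{"linear": [174,89,0],"turn": 0.174},{"linear": [186,96,0],"turn": 0.186},{"linear": [196,102,0],"turn": 0.196},{"linear": [203,106,0],"turn": 0.204},{"linear": [208,108,0],"turn": 0.209},{"linear": [210,109,0],"turn": 0.21},{"linear": [210,109,0],"turn": 0.21}]}}

```text
t: 7.32
eef_pos: [601.2, -36.9, 83.2]
tcp_rot: [3.141, -0.0, 1.414]
ft_force: [0.0, 1.7, -0.8]
opening: 0.207
```

```bash
python3 - <<'E'
from h import *
from cell import env
import cv2
s=env.state();print(s['t'],s['eef_pos'],s['tcp_rot'],s['ft_force'],s['opening']*95.1)
for n in("wrist","top","scene"):
    c=env.camera_params(n);p,d=env.read_camera(n)
    np.savez(n+"3.npz",p=p,d=d,**c);cv2.imwrite(f"pics/{n}3.png",p[:,:,::-1])
p=cv2.imread("pics/top3.png");cv2.imwrite("pics/top3c.png",cv2.resize(p[130:220,260:400],None,fx=5.5,fy=5.5,interpolation=cv2.INTER_CUBIC))
p=cv2.imread("pics/scene3.png");cv2.imwrite("pics/scene3c.png",cv2.resize(p[150:310,210:370],None,fx=3.75,fy=3.75,interpolation=cv2.INTER_CUBIC))
E
```

```text
7.325 [601.16478041 -36.86103419  83.21008133] [ 3.14149682e+00 -3.62503633e-04  1.41357920e+00] [ 0.02443139  1.70121097 -0.82593947] 19.654708987950027
```

View pics/wrist3.png

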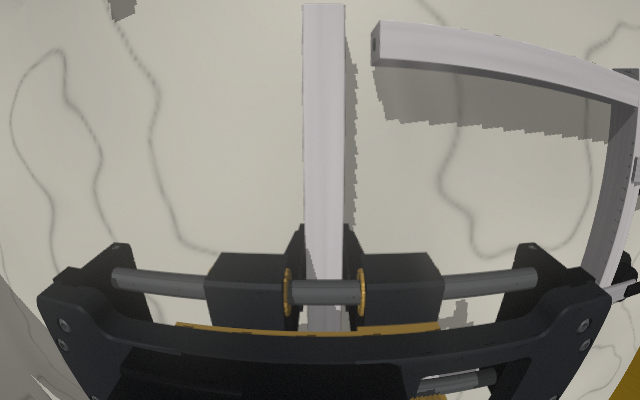

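View pics/top3c.png

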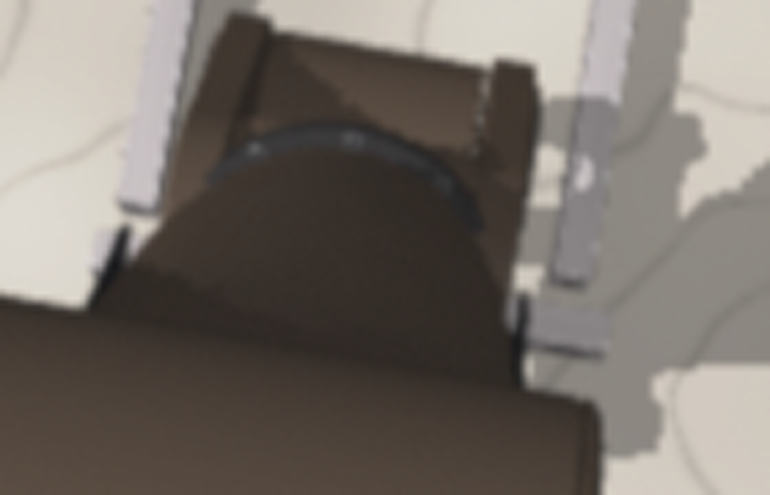

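View pics/scene3c.png

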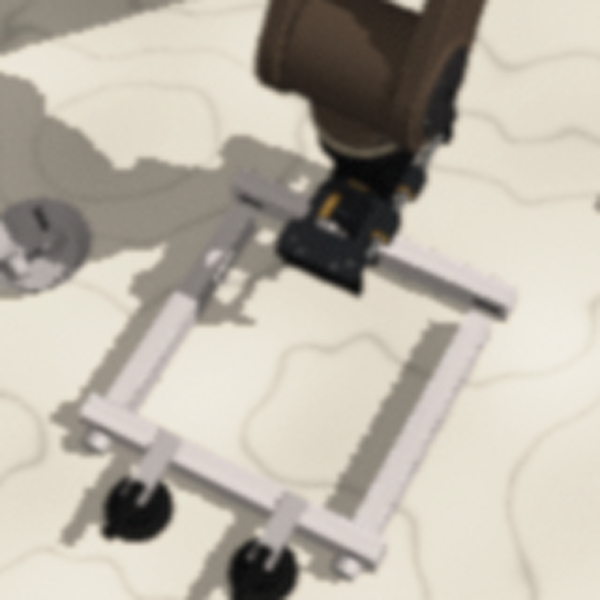

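The bar is now just in front of both open ends. In the wrist picture the bar's left end is at about (323,4) and the frame's left end-face top edge runs from about (379,21) to (379,58). I'll measure the centring from that and check it in the scene view.

```bash
python3 - <<'E'
import cv2
p=cv2.imread("pics/wrist3.png");cv2.imwrite("pics/w3c.png",cv2.resize(p[0:90,290:420],None,fx=6,fy=6,interpolation=cv2.INTER_CUBIC))
p=cv2.imread("pics/scene3.png")
a=cv2.resize(p[185:225,260:360],None,fx=8,fy=8,interpolation=cv2.INTER_CUBIC)
a=cv2.resize(p[190:240,265:365],None,fx=7,fy=7,interpolation=cv2.INTER_CUBIC)
cv2.imwrite("pics/s3r.png",a)
E
```

```text
(no output)
```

View pics/w3c.png

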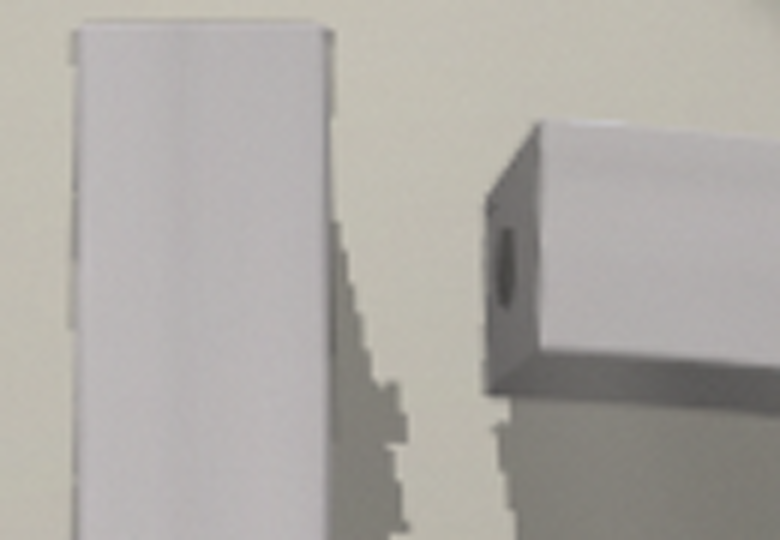

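View pics/s3r.png

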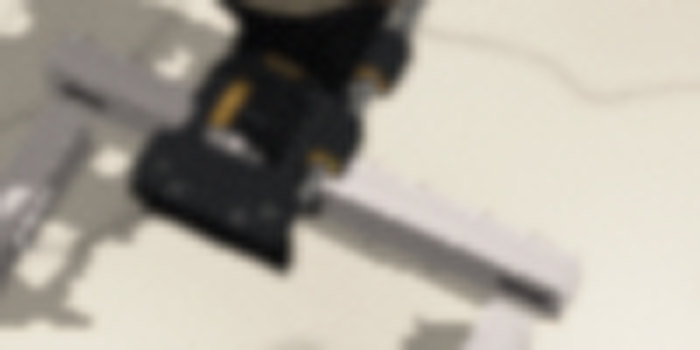

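```bash
python3 - <<'E'
from h import *
np.set_printoptions(precision=1,suppress=True)
c=np.load("wrist3.npz")
q=lambda x,y:bpw(c,(x+.5)/6-.5+290,(y+.5)/6-.5,30)[:2]
b1,b2,fo,fi=q(80,20),q(327,20),q(542,122),q(540,350)
print(b1,b2,fo,fi)
T=np.array([601.16,-36.86])
for h in(-.157,-.164,-.15):
    x=np.array([np.cos(h),np.sin(h)]);y=np.array([-x[1],x[0]])
    m=lambda p:np.array([(p-T)@x,(p-T)@y])
    print(h,m(b1),m(b2),m(fo),m(fi))
    # right bar end from top & w1
    print("right face", m(np.array([610.4,-138.4])),m(np.array([608,-156.9])))
# pixel check of bar edges along length in wrist
for u1,u2,v in((303.3,344.3,30),(303.3,344.3,100),(303.5,344,180)):print(bpw(c,u1,v,30),bpw(c,u2,v,30))
E
```

```text
[612.   92.4] [631.   89.4] [646.3  78.9] [643.   60.2]
-0.157 [ -9.5 129.4] [  9.7 129.3] [ 26.5 121.4] [ 26.2 102.4]
right face [ 25.  -98.8] [  25.5 -117.5]
-0.164 [-10.4 129.3] [  8.8 129.4] [ 25.6 121.5] [ 25.5 102.6]
right face [ 25.7 -98.7] [  26.3 -117.3]
-0.15 [ -8.6 129.4] [ 10.6 129.3] [ 27.3 121.2] [ 26.9 102.2]
right face [ 24.3 -99. ] [  24.7 -117.7]
[610.1  78.7  30. ] [628.8  75.7  30. ]
[604.8  45.4  30. ] [623.5  42.5  30. ]
[598.4   7.5  30. ] [617.8   4.5  30. ]
```

Emit:
{"method": "play_rows", "body": {"targets": [{"linear": [0.5,1,0],"turn": 0},{"linear": [1,3,0],"turn": 0},{"linear": [1.5,5,0],"turn": 0},{"linear": [2,7,0],"turn": 0},{"linear": [2,9,0],"turn": 0},{"linear": [2,10.5,0],"turn": 0},{"linear": [2,11.5,0],"turn": 0},{"linear": [2,12,0],"turn": 0},{"linear": [2,12,0],"turn": 0},{"linear": [2,12,0],"turn": 0}]}}

```text
t: 8.72
eef_pos: [613.4, -36.9, 83.2]
tcp_rot: [3.141, -0.0, 1.414]
ft_force: [-0.9, 0.5, -0.5]
opening: 0.21
```

```bash
python3 - <<'E'
from h import *
from cell import env
import cv2
s=env.state();print(s['t'],s['eef_pos'],s['tcp_rot'],s['ft_force'],s['moment'],s['opening']*95.1)
n="wrist"
c=env.camera_params(n);p,d=env.read_camera(n)
np.savez(n+"4.npz",p=p,d=d,**c);cv2.imwrite("pics/w4c.png",cv2.resize(p[0:90,290:420,::-1],None,fx=6,fy=6,interpolation=cv2.INTER_CUBIC))
p,d=env.read_camera("scene");c=env.camera_params("scene")
np.savez("scene4.npz",p=p,d=d,**c);cv2.imwrite("pics/s4c.png",cv2.resize(p[185:245,260:360,::-1],None,fx=8,fy=8,interpolation=cv2.INTER_CUBIC))
E
```

```text
8.725 [613.35033247 -36.87180805  83.20031686] [ 3.14139244e+00 -6.73331171e-05  1.41383924e+00] [-0.92789357  0.54684157 -0.52130992] [-0.01273148  0.2110705   0.02061874] 19.939965536716223
```

View pics/w4c.png

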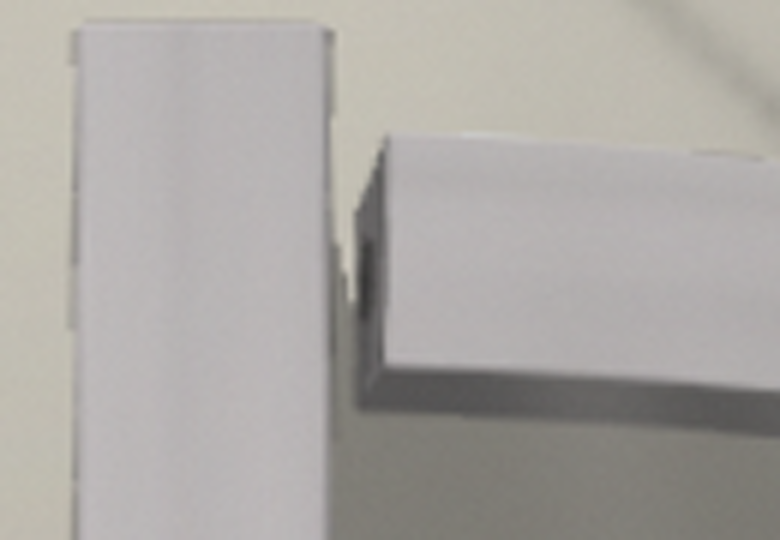

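View pics/s4c.png

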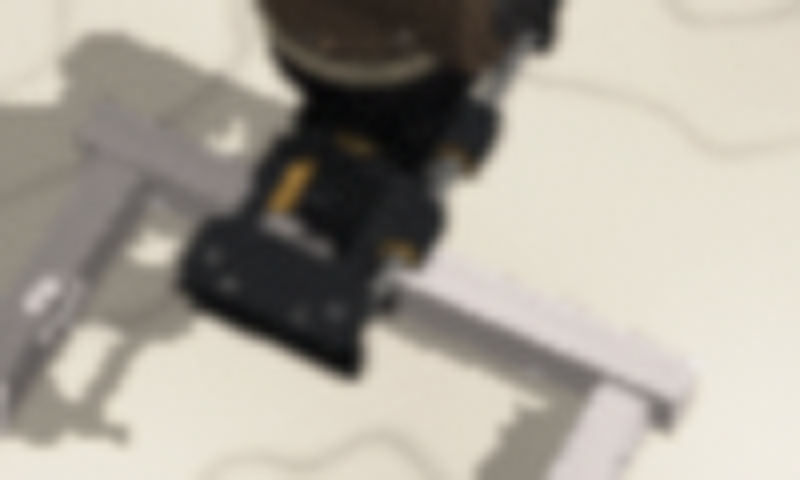

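```bash
python3 - <<'E'
from h import *
np.set_printoptions(precision=1,suppress=True)
c=np.load("wrist4.npz")
q=lambda x,y:bpw(c,(x+.5)/6-.5+290,(y+.5)/6-.5,30)[:2]
T=np.array([613.35,-36.87]);h=-.157
x=np.array([np.cos(h),np.sin(h)]);y=np.array([-x[1],x[0]])
for p in((80,20),(327,20),(388,136),(386,365)):
  p=q(*p)-T;print(p@x,p@y)
E
```

```text
-9.499007850443087 129.3438763328682
9.705888731037955 129.32417455382557
14.375477015212086 119.51614529245664
14.142783141323086 100.7166608756789
```

Emit:
{"method": "play_rows", "body": {"targets": [{"linear": [0,0,0],"turn": 0},{"linear": [0,0,0],"turn": 0},{"linear": [0,0,0],"turn": 0},{"linear": [0,0,0],"turn": 0},{"linear": [0,0.5,0],"turn": 0},{"linear": [0,1,0],"turn": 0},{"linear": [0,1.5,0],"turn": 0},{"linear": [0,2,0],"turn": 0},{"linear": [0,2.5,0],"turn": 0},{"linear": [0,3,0],"turn": 0},{"linear": [0,3.5,0],"turn": 0},{"linear": [0,4,0],"turn": 0},{"linear": [0,4.5,0],"turn": 0},{"linear": [0,5,0],"turn": 0},{"linear": [0,5,0],"turn": 0}], "hand": 24}}

```text
t: 10.7
eef_pos: [618.2, -37.6, 83.2]
tcp_rot: [-3.141, -0.0, 1.414]
ft_force: [-3.6, 1.6, 1.9]
opening: 0.252
```

```bash
cat > look.py <<'E'
from h import *
from cell import env
import cv2,sys
s=env.state();print(s['t'],s['eef_pos'],s['tcp_rot'],s['ft_force'],s['moment'],s['opening']*95.1)
c=env.camera_params("wrist");p,d=env.read_camera("wrist");n=sys.argv[1]
np.savez(f"wrist{n}.npz",p=p,d=d,**c);cv2.imwrite(f"pics/w{n}c.png",cv2.resize(p[0:90,290:420,::-1],None,fx=6,fy=6,interpolation=cv2.INTER_CUBIC))
E
python3 look.py 5
```

```text
10.7 [618.23075316 -37.61337735  83.18814972] [-3.14149574e+00 -1.33196910e-04  1.41376823e+00] [-3.63715645  1.56832885  1.91143564] [0.09820615 0.49478629 0.04036568] 24.006512590704446
```

View pics/w5c.png

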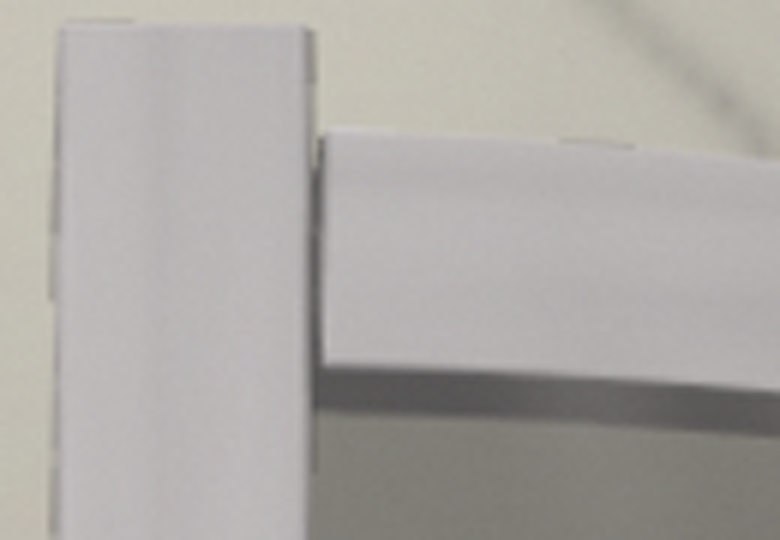

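Emit:
{"method": "play_rows", "body": {"targets": [{"linear": [0,0.3,0],"turn": 0},{"linear": [0,0.6,0],"turn": 0},{"linear": [0,0.9,0],"turn": 0},{"linear": [0,1.2,0],"turn": 0},{"linear": [0,1.5,0],"turn": 0},{"linear": [0,1.5,0],"turn": 0},{"linear": [0,1.5,0],"turn": 0}]}}

```text
t: 11.62
eef_pos: [618.8, -37.7, 83.1]
tcp_rot: [-3.139, -0.0, 1.414]
ft_force: [-8.1, 2.5, 5.6]
opening: 0.256
```

```bash
python3 look.py 6
```

```text
11.625 [618.75527363 -37.68142411  83.13690026] [-3.13887823e+00 -9.84439881e-05  1.41381045e+00] [-8.09881117  2.54436453  5.62035477] [ 0.25713787  1.52476784 -0.03346315] 24.332477454082476
```

View pics/w6c.png

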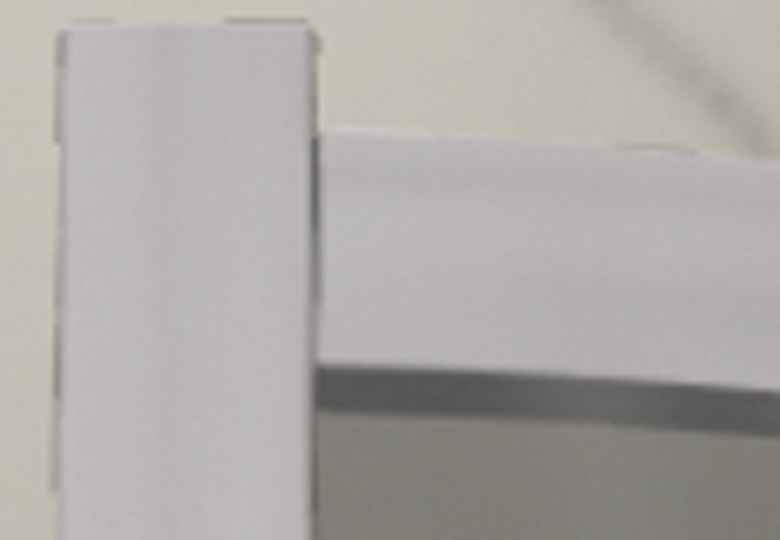

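```bash
python3 - <<'E'
from cell import env
import cv2
p,_=env.read_camera("scene")
cv2.imwrite("pics/s6.png",cv2.resize(p[185:245,260:360,::-1],None,fx=8,fy=8,interpolation=cv2.INTER_CUBIC))
p,_=env.read_camera("top")
cv2.imwrite("pics/t6.png",cv2.resize(p[150:210,275:385,::-1],None,fx=7,fy=7,interpolation=cv2.INTER_CUBIC))
print(env.state()['ft_force'])
E
```

```text
[-7.63008213  2.16858764  5.08666952]
```

View pics/s6.png

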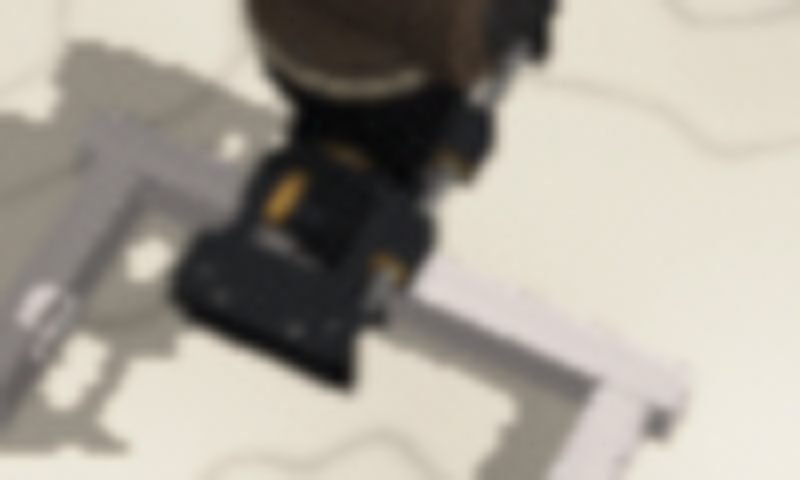

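View pics/t6.png

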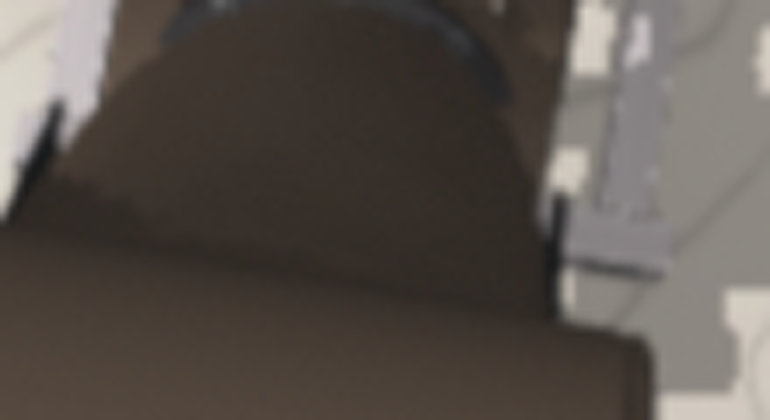

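Emit:
{"method": "play_rows", "body": {"targets": [{"linear": [0,0.2,0],"turn": 0},{"linear": [0,0.4,0],"turn": 0},{"linear": [0,0.4,0],"turn": 0},{"linear": [0,0.4,0],"turn": 0},{"linear": [0,0.4,0],"turn": 0},{"linear": [0,0.4,0],"turn": 0}]}}

```text
t: 12.52
eef_pos: [618.8, -37.7, 83.1]
tcp_rot: [-3.138, -0.0, 1.414]
ft_force: [-10.0, 2.0, 7.5]
opening: 0.255
```

```bash
python3 - <<'E'
from cell import env
import numpy as np
f=[]
for i in range(6):
    s=env.state();f.append(s['ft_force']);env.read_camera("wrist")
f=np.array(f);print(f, -(f[:,:2]@[.988,-.156]).mean(),s['t'],s['eef_pos'],s['moment'],s['opening']*95.1)
E
```

```text
[[-10.01510976   2.04979162   7.49688366]
 [ -9.81929829   2.455811     5.77410203]
 [-10.2347987    1.92260382   6.14586557]
 [-10.49447875   2.61799731   5.96297524]
 [ -9.40885358   1.91749676   6.0109353 ]
 [ -9.4802888    1.45464577   6.66552766]] 10.1127759938544 12.775 [618.82594185 -37.67654025  83.13330386] [ 0.26632559  1.84493779 -0.07195862] 24.182011317243482
```

Emit:
{"method": "play_rows", "body": {"targets": [{"linear": [0,0.15,0],"turn": 0},{"linear": [0,0.15,0],"turn": 0},{"linear": [0,0.15,0],"turn": 0},{"linear": [0,0.15,0],"turn": 0},{"linear": [0,0.15,0],"turn": 0},{"linear": [0,0.15,0],"turn": 0},{"linear": [0,0.15,0],"turn": 0},{"linear": [0,0.15,0],"turn": 0},{"linear": [0,0.15,0],"turn": 0},{"linear": [0,0.15,0],"turn": 0},{"linear": [0,0.15,0],"turn": 0},{"linear": [0,0.15,0],"turn": 0},{"linear": [0,0.15,0],"turn": 0},{"linear": [0,0.15,0],"turn": 0},{"linear": [0,0.15,0],"turn": 0},{"linear": [0,0.15,0],"turn": 0},{"linear": [0,0.15,0],"turn": 0},{"linear": [0,0.15,0],"turn": 0},{"linear": [0,0.15,0],"turn": 0},{"linear": [0,0.15,0],"turn": 0}]}}

```text
t: 15.32
eef_pos: [618.9, -37.7, 83.2]
tcp_rot: [-3.138, -0.0, 1.414]
ft_force: [-11.5, 2.0, 6.8]
opening: 0.255
```

```bash
python3 look.py 7; python3 - <<'E'
from cell import env
import numpy as np,cv2
f=[]
for i in range(6):
    s=env.state();f.append(s['ft_force']);p,_=env.read_camera("scene" if i<5 else "top")
    if i==0: cv2.imwrite("pics/s7.png",p[:,:,::-1])
f=np.array(f);print(f.mean(0), -(f[:,:2]@[.988,-.156]).mean(),s['t'],s['eef_pos'],s['moment'])
E
```

```text
15.325 [618.8755872  -37.69299911  83.1620224 ] [-3.13774835e+00 -9.49100093e-05  1.41387014e+00] [-11.45154324   2.01717103   6.76981698] [ 0.27940137  2.0020756  -0.08943735] 24.204346046469357
[-10.60794046   2.21984818   6.89058527] 10.826941486131823 15.625 [618.86011841 -37.67984602  83.13376258] [ 0.24586189  1.93108457 -0.04520193]
```

View pics/w7c.png

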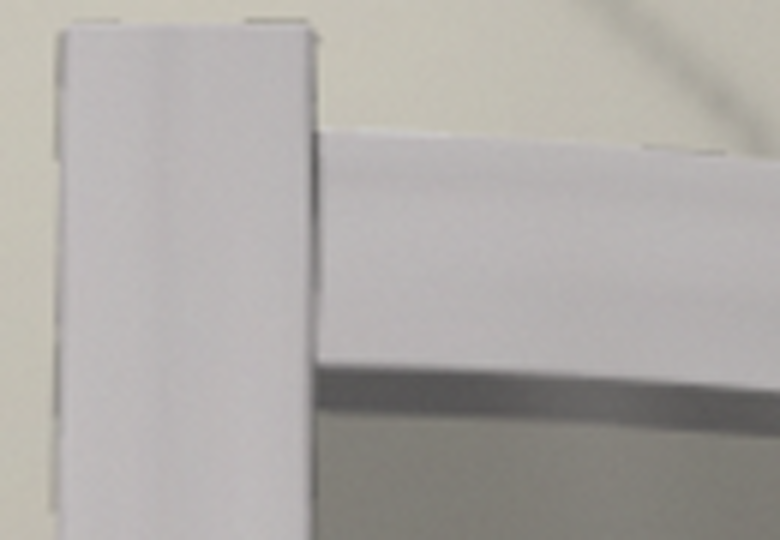

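View pics/s7.png

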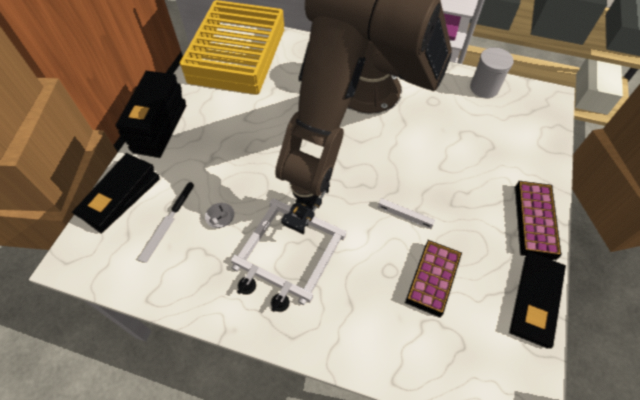

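The push is steady and the left end looks almost closed, but there is a faint dark line at (316,200) in the crop. I'll check the bar's angle across the pictures before handing in.

```bash
python3 - <<'E'
from h import *
import cv2
for n in (3,4,5,6,7):
    c=np.load(f"wrist{n}.npz");g=cv2.cvtColor(c['p'],cv2.COLOR_RGB2GRAY).astype(float)
    L=[];Rr=[]
    for v in range(10,215,3):
        # left edge: strongest gradient near u 295..312
        row=g[v]; s=row[296:312]; d=np.abs(np.diff(s)); k=d.argmax()
        w=d[max(0,k-2):k+3]; u=296+max(0,k-2)+0.5+(w*np.arange(len(w))).sum()/w.sum()
        L.append(bpw(c,u,v,30)[:2])
    L=np.array(L)
    for it in range(3):
        a=np.polyfit(L[:,1],L[:,0],1); r=L[:,0]-np.polyval(a,L[:,1]); L=L[np.abs(r)<max(2*np.std(r),.2)]
    print(n,"bar heading",-np.arctan(a[0]),"rms",r.std(),len(L))
p=np.load("wrist7.npz")['p'][:,:,::-1]
cv2.imwrite("pics/w7d.png",cv2.resize(p[12:72,310:380],None,fx=10,fy=10,interpolation=cv2.INTER_NEAREST))
from cell import env
p,_=env.read_camera("top")
cv2.imwrite("pics/t7.png",cv2.resize(p[160:200,345:385,::-1],None,fx=14,fy=14,interpolation=cv2.INTER_NEAREST))
E
```

```text
3 bar heading -0.15885990350014298 rms 0.13868444499919177 57
4 bar heading -0.15850507560791238 rms 0.14300408419401203 56
5 bar heading -0.1593255045814897 rms 0.14534865541835712 66
6 bar heading -0.16209144509713613 rms 0.1219146041318543 58
7 bar heading -0.1617131070524836 rms 0.11058918141108962 59
```

View pics/w7d.png

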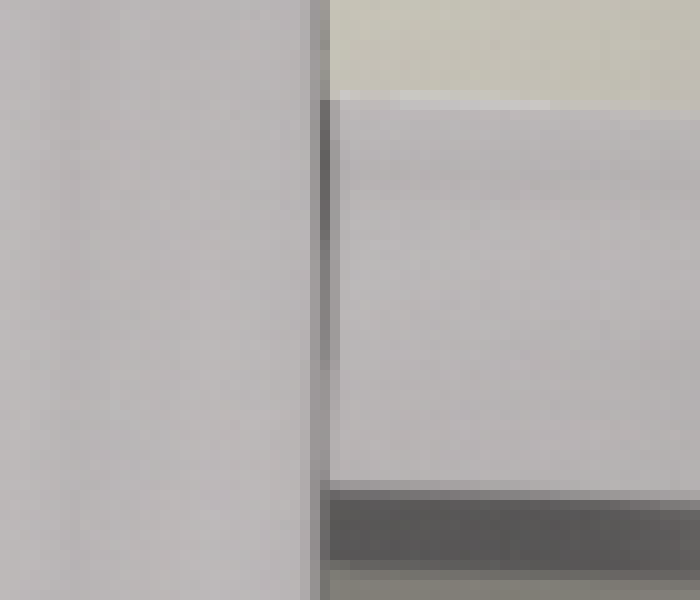

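View pics/t7.png

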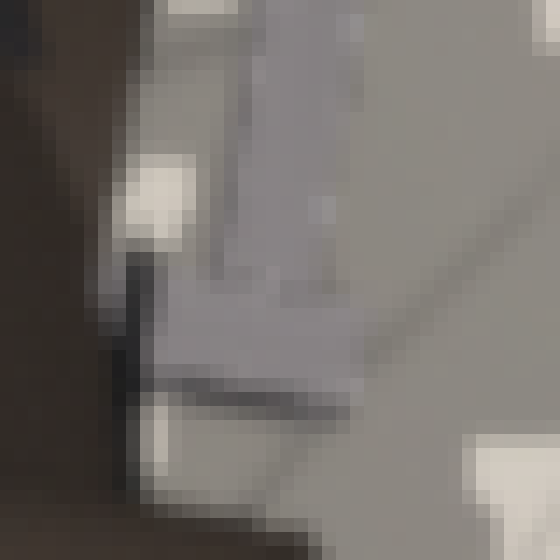

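```bash
python3 - <<'E'
from cell import env
s=env.state();print(s['t'],s['ft_force'],s['moment'])
print(env.job_done())
E
```

```text
15.725 [-9.69742078  1.98493735  7.11761228] [ 0.27156951  1.92559499 -0.07653179]
the job is handed in; nothing more can be done
None
```

The long bar now lies across both open ends of the frame. The arm is still pressing it there with about 10–11 N, ready for the thumbscrews. I handed the job in at 15.7 s.

I gripped the 260 mm bar, which lay on the robot's right, and slid it flat to about 4 mm short of the frame. I then loosened the fingers to 24 mm and pushed slowly with the rear finger so the bar could settle against both ends.

**Last checks:**
- **Push:** the wrist read about 10.1 N, then about 10.8 N on average after a small final nudge. The last reading was 9.9 N. It stayed on for more than 3 s before hand-in.
- **Squareness:** while pressing, the bar turned from -0.159 to -0.162 rad, which matches the frame's angle of about -0.162 rad.
- **Centring:** the left overhang is about 9.5–10 mm against the ideal 10 mm, so the bar is centred to about half a millimetre. I measured only the left end, and did not sight the slots and holes directly.
- **Other items:** the last scene picture shows the short bar, sweets, dish and knife where they were.

**Two results were less clear:**
- **Left end:** a faint dark line under one pixel wide (about 0.4 mm) remained at the outer corner of the left joint. I took it as an image effect, because the bar's angle agrees with contact at both ends.
- **Vertical force:** the wrist also read about 7 N upward. This is probably friction of the rear finger on the bar, so the force on the frame may be slightly below the wrist reading.

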